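# Lock a plaster casting mould with its bent pin

### The job

Slide the open half of the white plaster mould fully shut, then swing the red-handled bent steel pin round through both brass rings on top of the mould, the ring on the fixed half first, until its collar is fully home against the brass stop screw beside that ring, and lean on it there with a steady push of 5 to 25 N for a moment so that it is truly seated. The screw is set differently each time, and plaster chips easily: at no time let the pin push on the mould, its rings or the stop with more than 25 N. Leave the pin home and lying flat, the mould shut, and the other things on the bench where they are.

Things in the scene. Friction and masses are not known exactly. Their poses are not given: they have to be found in the camera images.
- mould: White two-part plaster mould on a green bench wheel and a 220 x 270 mm board, fixed to the table. Origin on the table, on the seam between the halves; z up, y square to the seam, from the fixed half (y -110 to 0 mm) to the sliding half. Both halves span x -95 to 95 mm; their flat top is 107 mm, their underside 32 mm above the table.
- half_b (a joint): How far the mould's sliding half stands open, m: 0 = shut against the fixed half (a hard stop), at most 0.035. It slides along the mould's y and stays where it is left (friction about 6 N). Shut, it spans the mould's y 0 to 80 mm. While it is open the pin will not pass the second ring.
- push_face (a point): Middle of the sliding half's flat outer face (looking to the mould's +y), 70 mm above the table. Pushing there towards the mould's -y shuts it. Axes as the mould's.
- swing_centre (a point): On the plaster top at x 0, y -20 mm of the mould: the centre of the 60 mm circle on which both rings stand once the mould is shut. The pin turns about the upright line here, anticlockwise from above. Axes as the mould's.
- ring_a (a point): First brass ring, upright on the fixed half, at x 60, y 0 mm from swing_centre. Opening 16 mm across, bar 6 mm thick, centre 7 mm above the plaster (its foot is sunk in the plaster, its top 21 mm above). Origin on the plaster top under the ring; y is the way the pin goes through; axes as the mould's.
- ring_b (a point): Second brass ring, same size, on the sliding half. Origin on the plaster top under it; its y is the way the pin goes through. With the mould shut it stands 50 degrees further round the circle than ring_a, anticlockwise from above, and its axes are ring_a's turned by 50 degrees.
- bent_pin: The bent pin, 140 g: a 10 mm steel bar bent to a 60 mm radius arc in the level plane, its axis 5 mm above the flat underside, with a red upright handle at one end. Origin under the handle. Home, it lies flat on the plaster, pin_arc at swing_centre, its axes turned 4 to 9 degrees clockwise (from above) from the mould's, as the screw is set.
- pin_grip (a point): Centre of the pin's red handle, 28 mm above the underside. The handle is 56 mm high, 18 mm thick along the arc's radius (grasp it across this, that is along the line from pin_arc) and 26 mm along the arc. Axes as the pin's; the radius through the handle is at -35 degrees from the pin's x.
- pin_arc (a point): Centre of the pin's arc, level with its underside (x -49.1, y 34.4 mm from the handle's foot, in the pin's axes). Seen from it, measured anticlockwise from the pin's x, the handle is at -35 degrees, the collar at -6.7 and the tip at +70. Axes as the pin's.
- pin_tip (a point): The pin's tip: centre of its 4 mm radius round end.
- pin_collar (a point): Middle of the collar's front face, on the bar's axis. The collar is a plate 21 mm high and 8 mm thick, square to the pin's y, that reaches 12 mm inward and 30 mm outward from the bar; its outer part meets the stop's screw.
- stop: Grey stop block (14 x 26 x 24 mm) fixed on the plaster beside ring_a, outside the circle, axes as the mould's; origin under the middle of its front (-y) face, x 84, y -3 mm from swing_centre. A 9 mm brass set screw, 11 mm above the plaster, sticks out of that face towards -y and stops the collar. It is set anew each time: its end is 6 to 13 mm before the face; feel for it. It does not give.
- straight_pin: Bystander, another mould's: straight steel pin 130 mm long with a blue handle. Leave alone.
- clay_dish: Bystander: square beige dish, 110 mm wide, 50 mm high.
- spatula: Bystander: spatula with an orange handle, 200 mm.
- cup: Bystander: white cup, 80 mm high.
- wedge_block: Bystander: wooden block, 120 x 50 x 30 mm.
- jar: Bystander: amber jar, 85 mm high.
- bisque_bowl: Bystander: terracotta bowl, 110 mm wide, 45 mm high.
Not all that is in view belongs to the job. Leave any blue or purple look-alike of the bent_pin alone.

How it is judged (in metres and radians):
On the way, in this order (a step that is already met when the one before it is completed fails the run):
1. the mould is pushed shut (gap under 2 mm) (value of joint half_b below 0.002 m), for 0.2 s.
2. the pin's tip is through the first ring (value of joint half_b below 0.002 m and y of pin_tip in the frame of ring_a between 0.004 and 0.03 m and x of pin_tip in the frame of ring_a between -0.02 and 0.02 m and z of pin_tip in the frame of ring_a below 0.02 m).
3. swung on round its arc, the tip is through the second ring (y of pin_tip in the frame of ring_b above 0.006 m and x of pin_tip in the frame of ring_b between -0.012 and 0.012 m and z of pin_tip in the frame of ring_b below 0.018 m).
4. the collar is home: pressed on the stop screw with at least 5 N for 0.3 s (all of step 3 and y of pin_collar in the frame of ring_a above -0.0145 m and x of pin_collar in the frame of ring_a between -0.006 and 0.006 m and z of pin_collar in the frame of ring_a below 0.013 m and contact force between bent_pin and stop above 5 N), for 0.3 s.
At the end, for the whole second after the job is handed in: The mould is shut (gap under 2 mm); the pin passes through both rings, its tip at least 6 mm beyond the second, its collar up at the stop screw, that is less than 14.5 mm before the first; it lies flat (within 0.08 rad), released and at rest (all of step 3 and value of joint half_b below 0.002 m and y of pin_collar in the frame of ring_a above -0.0145 m and x of pin_collar in the frame of ring_a between -0.006 and 0.006 m and z of pin_collar in the frame of ring_a below 0.013 m and angle between pin_grip's own z axis and vertical below 0.08 rad and linear speed of bent_pin below 0.02 m/s and velocity of joint half_b below 0.01 m/s); the robot touches nothing.
It fails at once if the pin pushes on the mould, its rings or the stop with more than 25 N (contact force between bent_pin and mould above 25 N or contact force between bent_pin and stop above 25 N).
It fails at once if another thing on the bench is moved more than 30 mm (distance of any of straight_pin, clay_dish, spatula, cup, wedge_block, jar, bisque_bowl from where it was at the start of the episode above 0.03 m).
It also fails if it takes over 72 s, if anything falls off the work surface, if the arm or the gripper's body presses on something with over 40 N, if the wrist force passes 120 N, or if a joint passes its speed limit or range.

### The arm

A 6-joint arm with a two-finger parallel gripper is mounted at the origin on the work surface. World frame = base frame: x ahead of the robot, y to its left, z up, the work surface at z = 0. Lengths are in mm, angles in rad, forces in N, time in s.
With the tool pointing down it reaches from about 275 to 750 mm from the base axis. Payload 10.2 kg.
Tool frame: the origin (TCP) lies at the very end of the fingers, on their centre line; the grasp point (between the pads) lies 19 mm behind it; z points along the fingers, y is the line along which they close (so a half turn about z gives the same grasp; the last joint's range is limited). The gripper opens to 85 mm and grips with 20 to 120 N. Pads are 22 mm wide; open, the fingers measure 114 mm over their backs; the gripper's body (76 mm by 85 mm) begins 54 mm behind the grasp point. The pads swing forward as they close: fully open they stand 13 mm farther back than shut.
Start: joints at [-1.367, 0.313, 1.498, -0, 1.331, -0.223], TCP at [217.317, -477.917, 231.294] pointing down, gripper open.
Joint ranges: [-2.94, 2.94], [-0.97, 2.17], [0.19, 2.56], [-1.23, 4.37], [0.02, 3.11], [-2.88, 2.88]. Speed limits (rad/s): [2.39, 2.39, 3.01, 3.14, 3.14, 3.14].

### API

Orientations are given as a unit quaternion [w, x, y, z].
In Python, from rig import ctrl gives the robot as it stands.
- The arm moves only by the shell command python3 -m inch 'ROWS' [OPENING] [FORCE]. ROWS is text: rows parted by semicolons, each of 6 numbers parted by spaces: the shift along the tool's x, y, z in mm, then the turn, a rotation vector about the tool's x, y, z in units of 6 degrees (1.0 is 6 degrees). A call has exactly 10 rows; each row shifts and turns the commanded pose from where the row before left it, along the tool's axes as they then stand; what a row does not reach is not made up. A row lasts 1/12 s, in which the tool goes at most 41.7 mm and 7.16 degrees, less where a joint would pass 70% of its speed; a pose out of reach is approached as far as the arm can. A call with a gripper value outside its range is refused whole. OPENING is the opening, from 0 (shut) to 1 (fully open), set as the call begins (- or left out, the last holds). The fingers move at their own pace and stop on an object; FORCE is the grip in N (left out, the last holds). Time passes only in rows, so rows that do not move let the fingers close, or fill a call up. It gives the time, the measured TCP pose, the force, the opening and the grip force at its end, in the units of the state.
- ctrl.sense(): the state, without advancing time (a new reading comes with each control period).
- ctrl.capture(name): name is "scene" or "top"; returns a dict with "image" (384x512x3 uint8, red, green, blue), "intrinsics" (3x3 intrinsics, pixels), "rvec" (rotation vector, rad) and "tvec" (3), from world to camera coordinates, as OpenCV has them. Camera axes: x right, y down, z forward; pixel columns grow to the right and rows downward; lengths in mm; the calibration is good to about 2 mm. A picture is of the moment at which its call begins. There is no depth.
- ctrl.finish_job(): hands the job in; it is judged then, once.
The state is a dict: "time_s": time; "joints": joint angles; "dq": joint speeds; "tau": joint torques, N m; "eef_pos": TCP position; "ee_rot": TCP orientation; "force": force on the tool from outside, world axes, zero at the start; "wrist_torque": the same for the moment, N m; "grip_width": opening from 0.0 (shut) to 1.0 (fully open); "grip_force": force on a finger pad.
Only numpy, scipy, OpenCV 4.12 (cv2) and the standard library are available. Lean on these libraries where they do the work, as an engineer would, in place of code of your own. Each camera call takes 0.05 s, during which the arm holds its last target. There are 200 camera calls.

## Working session

There is one attempt and no reset: what is moved stays moved. The work goes in short steps, Python scripts to look and compute and a shell command to move; the robot and the scene stay as the last step left them, time stands still between calls to the robot, and variables do not carry over. Pictures are saved under pics/ and viewed, at most 10 in all, crops included, and the job is handed in when it is done.

```bash
ls; mkdir -p pics
python3 - <<'E'
from rig import ctrl
import cv2
for n in("scene","top"):
    c=ctrl.capture(n); cv2.imwrite(f"pics/{n}0.png",c["image"][:,:,::-1]); print(n,c["intrinsics"],c["rvec"],c["tvec"])
print(ctrl.sense())
E
```

```text
pics
scene [[479.75793233   0.         251.9840778 ]
 [  0.         479.75793233 192.83861698]
 [  0.           0.           1.        ]] [ 2.25988426  1.25850343 -0.36905211] [-354.39193342 -271.92662548 1750.30958368]
top [[367.46855234   0.         255.02703215]
 [  0.         367.46855234 186.8275954 ]
 [  0.           0.           1.        ]] [ 2.19117495 -2.16482241  0.05943193] [  81.96599644  505.56862626 1291.74931182]
{'time_s': 0.1, 'joints': array([-1.36739721e+00,  3.13386445e-01,  1.49836512e+00, -5.57092809e-06,
        1.33098102e+00, -2.23397262e-01]), 'dq': array([ 0.00044372, -0.00096521, -0.00186814, -0.00066583,  0.00129383,
        0.00030629]), 'tau': array([ 2.63318318e-03, -4.12899041e+01, -2.60144806e+01, -1.60466516e-04,
        3.07041380e-03,  1.12158457e-05]), 'eef_pos': array([ 217.26914912, -477.6825956 ,  230.79467938]), 'ee_rot': array([-5.69964939e-04,  9.77316584e-01,  2.11782836e-01,  2.99380495e-06]), 'force': array([ 0.90335505, -0.01895719, -0.2474471 ]), 'wrist_torque': array([ 0.03234507, -0.02546173,  0.00643031]), 'grip_force': 0.0, 'grip_width': 1.0014483143966548}
```

View pics/scene0.png

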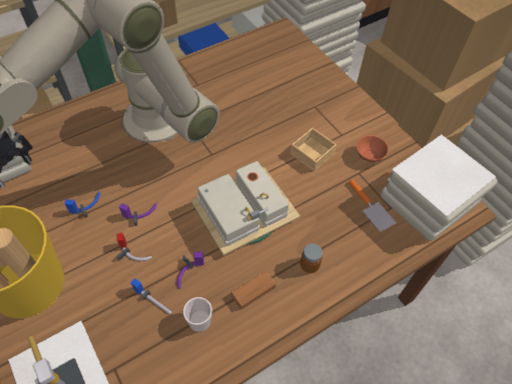

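View pics/top0.png

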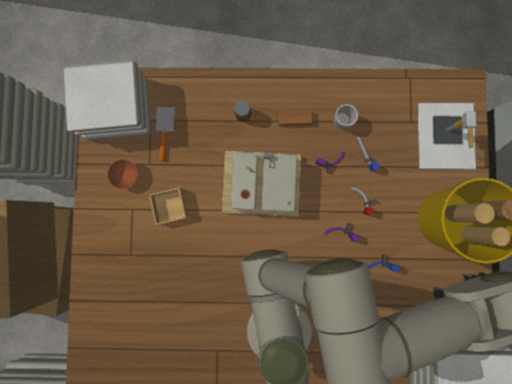

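The red-handled pin is at scene (122,242) / top (369,210). The look-alikes are purple at top (330,160) and (345,233), blue bent at (385,265), and blue straight at (370,160). I pick the red one and check it and the mould in a crop.

```bash
cat > h.py <<'E'
import numpy as np, cv2
from rig import ctrl
def cam(n):
    c=ctrl.capture(n); c["R"]=cv2.Rodrigues(np.array(c["rvec"],float))[0]; c["t"]=np.array(c["tvec"],float).ravel(); return c
def ray(c,uv,z):
    d=c["R"].T@np.linalg.inv(c["intrinsics"])@np.array([uv[0],uv[1],1.]); o=-c["R"].T@c["t"]
    return o+d*(z-o[2])/d[2]
def proj(c,P):
    return cv2.projectPoints(np.array(P,float).reshape(-1,3),np.array(c["rvec"],float),np.array(c["tvec"],float),c["intrinsics"],None)[0].reshape(-1,2)
def crop(c,x,y,w,h,s): return cv2.resize(c["image"][y:y+h,x:x+w,::-1],None,fx=s,fy=s,interpolation=cv2.INTER_CUBIC)
E
python3 - <<'E'
from h import *
t=cam("top");s=cam("scene")
a=crop(t,220,145,90,75,4.4);b=crop(t,340,175,45,50,6)
c=crop(s,185,155,120,95,3.3);d=crop(s,110,225,50,45,5)
I=np.zeros((600,800,3),np.uint8)
for k,(x,y) in zip((a,b,c,d),((0,0),(410,0),(0,335),(410,335))):
    k=k[:600-y,:800-x]; I[y:y+k.shape[0],x:x+k.shape[1]]=k
cv2.imwrite("pics/crop1.png",I)
# red blobs
for n,c in(("top",t),("scene",s)):
    h=cv2.cvtColor(c["image"],cv2.COLOR_RGB2HSV); m=(((h[...,0]<6)|(h[...,0]>174))&(h[...,1]>170)&(h[...,2]>90)).astype(np.uint8)
    k,l,st,ce=cv2.connectedComponentsWithStats(m)
    for i in range(1,k):
        if st[i,4]>8: print(n,st[i],ce[i],ray(c,ce[i],56 if n=="top" else 40))
E
```

```text
top [363 207  10   8  53] [368.16981132 210.56603774] [ 424.74257795 -301.78232476   56.        ]
scene [117 233   9  16  97] [120.92783505 239.93814433] [ 427.17200792 -307.94918089   40.        ]
```

View pics/crop1.png

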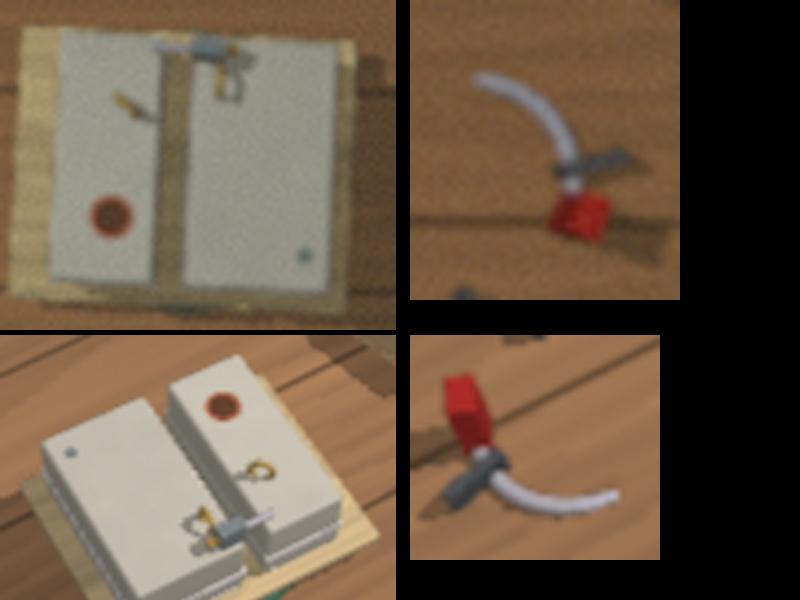

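The crop confirms the red-handled pin with its grey collar. The narrower sliding half lies to the left (world +y) and the rings are towards world +x. Next I measure both.

Run:
```python
from h import *
t=cam("top");s=cam("scene")
h=cv2.cvtColor(t["image"],cv2.COLOR_RGB2HSV)
m=((h[...,1]<45)&(h[...,2]>120)).astype(np.uint8); roi=np.zeros_like(m); roi[148:216,222:304]=1; m*=roi
k,l,st,ce=cv2.connectedComponentsWithStats(m)
for i in range(1,k):
    if st[i,4]>300:
        r=cv2.minAreaRect(np.argwhere(l==i)[:,::-1].astype(np.float32)); b=cv2.boxPoints(r)
        W=np.array([ray(t,p,107) for p in b])[:,:2]
        print(st[i],r); print(W.round(1).tolist(),"c",W.mean(0), "sides",np.linalg.norm(W[1]-W[0]),np.linalg.norm(W[2]-W[1]))
        print("edge angs",[np.degrees(np.arctan2(*(W[(j+1)%4]-W[j])[::-1])).round(1) for j in range(4)])
# bar of pin in each view
for n,c,(x,y,w,hh) in(("top",t,(345,180,30,28)),("scene",s,(118,243,40,25))):
    g=cv2.cvtColor(c["image"],cv2.COLOR_RGB2HSV)[y:y+hh,x:x+w]
    mm=((g[...,1]<70)&(g[...,2]>115)).astype(np.uint8)
    k,l,st,ce=cv2.connectedComponentsWithStats(mm,connectivity=8); i=1+np.argmax(st[1:,4])
    P=np.argwhere(l==i)[:,::-1]+[x,y]; W=np.array([ray(c,p,6)[:2] for p in P])
    A=np.c_[2*W,np.ones(len(W))]; sol=np.linalg.lstsq(A,(W**2).sum(1),rcond=None)[0]; R=np.sqrt(sol[2]+sol[:2]@sol[:2])
    # fixed-radius fit
    from scipy.optimize import least_squares
    f=least_squares(lambda q:np.hypot(*(W-q).T)-60,sol[:2]).x
    a=np.degrees(np.unwrap(np.arctan2(*(W-f).T[::-1])))
    print(n,len(P),"free",sol[:2],R,"fix60",f,"ang",a.min(),a.max(), "tip yaw",a.max()-70-3.8)
    d=np.array([424.7,-301.8])-f if n=="top" else np.array([427.,-308])-f
    print("handle",np.hypot(*d),np.degrees(np.arctan2(d[1],d[0]))+35)
```

```text
[ 231  152   34   57 1161] ((246.8911590576172, 180.41470336914062), (29.911636352539062, 57.29228591918945), 4.39870548248291)
[[427.6, 169.4], [618.8, 158.0], [612.1, 58.1], [421.2, 70.5]] c [519.91740411 114.00939033] sides 191.5563914350203 100.18538944556553
edge angs [np.float64(-3.4), np.float64(-93.9), np.float64(176.3), np.float64(86.3)]
[ 261  154   36   57 1698] ((278.51416015625, 182.1745147705078), (32.9254150390625, 56.51182556152344), 2.4895527362823486)
[[422.7, 66.5], [611.3, 60.4], [607.6, -49.4], [419.4, -42.2]] c [515.22331346   8.80501854] sides 188.6333513911637 109.90608987712952
edge angs [np.float64(-1.8), np.float64(-91.9), np.float64(177.8), np.float64(88.2)]
top 65 free [ 467.30787981 -267.44739405] 36.23945234608432 fix60 [ 447.18182876 -249.60468961] ang -78.50695886687534 -5.738538486108302 tip yaw -79.5385384861083
handle 56.83118026974095 -78.3027563429621
scene 95 free [ 461.55741928 -265.69045183] 39.84442204489121 fix60 [ 444.4309754  -250.43111699] ang -80.79645854327686 -1.785836825728343 tip yaw -75.58583682572834
handle 60.14993927421916 -71.84550795207497
```

```bash
python3 -m inch '0 0 0 0 0 1.1;0 0 0 0 0 1.1;0 0 0 0 0 1.1;0 0 0 0 0 1.1;15 -36 0 0 0 0;15 -36 0 0 0 0;15 -36 0 0 0 0;15 -36 0 0 0 0;15 -36 0 0 0 0;15 -36 0 0 0 0' 0 20; python3 -m inch '15 -38 0 0 0 0;15 -38 0 0 0 0;15 -38 0 0 0 0;15 -38 0 0 0 0;15 -38 0 0 0 0;15 -38 0 0 0 0;15 -38 0 0 0 0;15 -38 0 0 0 0;15 -38 0 0 0 0;15 -38 0 0 0 0'
```

```text
time_s: 1.13
eef_pos: [314.9, -263.3, 231.3]
ee_rot: [0.0, 1.0, -0.017, 0.0]
force: [1.2, -0.5, -0.4]
grip_width: 0.004
grip_force: 0.0
time_s: 1.97
eef_pos: [477.7, 111.9, 231.4]
ee_rot: [0.0, 1.0, -0.017, 0.0]
force: [0.4, -1.2, -0.2]
grip_width: 0.002
grip_force: 0.0
```

```bash
python3 -m inch '10 -22 0 0 0 0;10 -22 0 0 0 0;10 -22 0 0 0 0;10 -22 0 0 0 0;0 0 28 0 0 0;0 0 28 0 0 0;0 0 28 0 0 0;0 0 28 0 0 0;0 0 28 0 0 0;0 0 28 0 0 0'; python3 -m inch '0 0 4 0 0 0;0 2 0 0 0 0;0 3 0 0 0 0;0 3 0 0 0 0;0 3 0 0 0 0;0 3 0 0 0 0;0 3 0 0 0 0;0 3 0 0 0 0;0 3 0 0 0 0;0 0 0 0 0 0'
```

```text
time_s: 2.8
eef_pos: [520.3, 196.2, 62.0]
ee_rot: [-0.0, 1.0, -0.017, 0.0]
force: [0.4, 0.5, 0.7]
grip_width: -0.002
grip_force: 0.0
time_s: 3.63
eef_pos: [521.3, 173.2, 62.3]
ee_rot: [-0.001, 1.0, -0.017, 0.003]
force: [-1.2, 2.6, 8.8]
grip_width: 0.001
grip_force: 2.1
```

```bash
python3 -m inch '0 0 -3 0 0 0;0 0 -3 0 0 0;0 0 0 0 0 0;0 0 0 0 0 0;0 0 0 0 0 0;0 0 0 0 0 0;0 0 0 0 0 0;0 0 0 0 0 0;0 0 0 0 0 0;0 0 0 0 0 0'
python3 - <<'E'
from h import *
t=cam("top");s=cam("scene")
cv2.imwrite("pics/push.png",np.hstack([crop(t,215,140,95,85,4),crop(s,190,150,120,104,3.3)[:340,:400]]))
E
```

```text
time_s: 4.47
eef_pos: [519.6, 173.2, 65.2]
ee_rot: [0.0, 1.0, -0.017, -0.0]
force: [-0.5, 0.0, -0.3]
grip_width: -0.001
grip_force: 0.0
```

View pics/push.png

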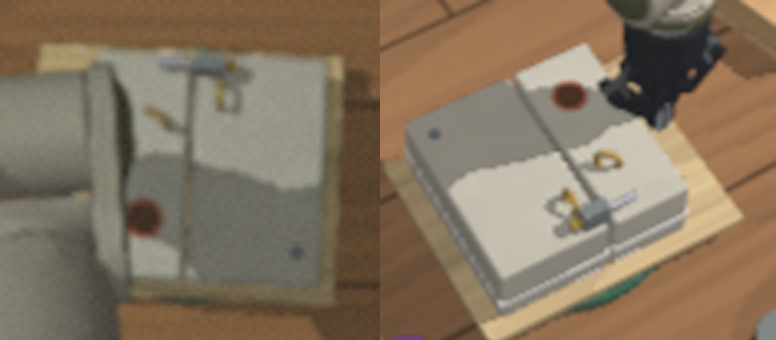

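The image shows the sliding half moved and a gap of only a few mm left, so I push on gently.

```bash
python3 -m inch '0 1 0 0 0 0;0 1 0 0 0 0;0 1 0 0 0 0;0 1 0 0 0 0;0 1 0 0 0 0;0 0 0 0 0 0;0 0 0 0 0 0;0 0 0 0 0 0;0 0 0 0 0 0;0 0 0 0 0 0'
```

```text
time_s: 5.4
eef_pos: [519.5, 168.2, 65.3]
ee_rot: [0.0, 1.0, -0.017, 0.0]
force: [-0.8, -0.1, 0.8]
grip_width: 0.003
grip_force: 0.4
```

```bash
python3 -m inch '0 0.7 0 0 0 0;0 0.7 0 0 0 0;0 0.7 0 0 0 0;0 0.7 0 0 0 0;0 0.7 0 0 0 0;0 0.7 0 0 0 0;0 0.7 0 0 0 0;0 0.7 0 0 0 0;0 0.7 0 0 0 0;0 0.7 0 0 0 0'; python3 -m inch '0 0.5 0 0 0 0;0 0.5 0 0 0 0;0 0.5 0 0 0 0;0 0.5 0 0 0 0;0 0.5 0 0 0 0;0 0.5 0 0 0 0;0 0.5 0 0 0 0;0 0 0 0 0 0;0 0 0 0 0 0;0 0 0 0 0 0'
```

```text
time_s: 6.23
eef_pos: [519.4, 162.2, 65.7]
ee_rot: [-0.001, 1.0, -0.017, 0.001]
force: [-0.7, 11.8, 4.2]
grip_width: 0.003
grip_force: 4.4
time_s: 7.07
eef_pos: [519.7, 160.4, 66.6]
ee_rot: [-0.002, 1.0, -0.017, 0.002]
force: [-0.6, 19.1, 8.4]
grip_width: 0.003
grip_force: 8.3
```

```bash
python3 -m inch '0 -5 0 0 0 0;0 -10 0 0 0 0;0 0 -28 0 0 0;0 0 -30 0 0 0;0 0 -30 0 0 0;0 0 -30 0 0 0;0 0 -30 0 0 0;0 0 -22 0 0 0;-7 39 0 0 0 0;-7 39 0 0 0 0'; python3 -m inch '-7 39 0 0 0 0;-7 39 0 0 0 0;-7 39 0 0 0 0;-7 39 0 0 0 0;-7 39 0 0 0 0;-7 39 0 0 0 0;-7 39 0 0 0 0;-7 39 0 0 0 0;-7 39 0 0 0 0;0 0 0 0 0 0' 0.6
python3 - <<'E'
from h import *
t=cam("top");s=cam("scene")
np.save("mt.npy",t["image"]);np.save("ms.npy",s["image"])
def hsv(c): return cv2.cvtColor(c["image"],cv2.COLOR_RGB2HSV)
a=crop(t,220,145,90,75,4.4);c=crop(s,185,155,120,95,3.3)
I=np.zeros((335,800,3),np.uint8); I[:330,:396]=a[:330,:396]; I[:313,400:796]=c[:313,:396]
cv2.imwrite("pics/shut.png",I)
g=cv2.cvtColor(t["image"],cv2.COLOR_RGB2GRAY).astype(float)
S=hsv(t)[...,1].astype(float)
# outer edges of plaster by saturation crossing, sub-pixel
def edge(rows,axis,lo,hi,rev):
    out=[]
    for r in rows:
        p=S[r,lo:hi] if axis==0 else S[lo:hi,r]
        if rev:p=p[::-1]
        th=(p[:3].mean()+p[-3:].mean())/2
        j=np.argmax(p>th); f=j-1+(th-p[j-1])/(p[j]-p[j-1])
        q=lo+f if not rev else hi-1-f
        out.append((q,r) if axis==0 else (r,q))
    W=np.array([ray(t,o,107)[:2] for o in out]); return W
for nm,args in {"right":(range(162,205,3),0,285,299,False),"left":(range(170,203,3),0,228,243,True),"bot":(range(248,290,4),1,203,216,False)}.items():
    W=edge(*args); l=cv2.fitLine(W.astype(np.float32),cv2.DIST_HUBER,0,.01,.01).ravel(); print(nm,l.round(4))
print(-t["R"].T@t["t"])
E
```

```text
time_s: 7.9
eef_pos: [502.9, 95.5, 236.1]
ee_rot: [0.0, 1.0, -0.015, 0.001]
force: [0.1, -0.7, 0.4]
grip_width: -0.003
grip_force: 0.0
time_s: 8.73
eef_pos: [426.5, -258.8, 234.7]
ee_rot: [0.001, 1.0, -0.02, -0.001]
force: [1.2, 0.1, -0.8]
grip_width: 0.599
grip_force: 0.0
right [ 9.996000e-01 -2.760000e-02  5.116922e+02 -4.766890e+01]
left [ 9.992000e-01 -3.940000e-02  4.998142e+02  1.423798e+02]
bot [3.240000e-02 9.995000e-01 4.203924e+02 4.806390e+01]
[ 412.67288556   66.9359267  1325.19999104]
```

View pics/shut.png

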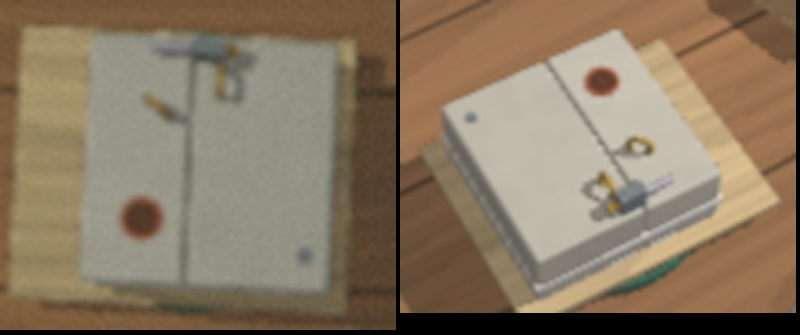

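Shut, with ring_a at crop (222,85) and ring_b at (157,103). Next I check the predicted mould frame against the brass rings and refine the pin.

```bash
cat >> h.py <<'E'
O=np.array([515.8,62.0]); YAW=np.radians(-1.9)
def M(x,y): c,s=np.cos(YAW),np.sin(YAW); return O+[c*x-s*y,s*x+c*y]
C=M(0,-20)
E
python3 - <<'E'
from h import *
t=cam("top");s=cam("scene")
for n,c,im in(("top",t,np.load("mt.npy")),("scene",s,np.load("ms.npy"))):
    h=cv2.cvtColor(im,cv2.COLOR_RGB2HSV); m=((h[...,0]>12)&(h[...,0]<28)&(h[...,1]>90)).astype(np.uint8)
    x,y,w,hh=(240,150,38,24) if n=="top" else (232,190,40,32)
    z=np.zeros_like(m); z[y:y+hh,x:x+w]=1; m*=z
    k,l,st,ce=cv2.connectedComponentsWithStats(m,connectivity=8)
    for i in range(1,k):
        if st[i,4]>2: print(n,st[i],ce[i].round(1),"z107",ray(c,ce[i],107)[:2].round(1),"z118",ray(c,ce[i],118)[:2].round(1))
ra=M(60,-20); a=np.radians(50); rb=M(60*np.cos(a),-20+60*np.sin(a))
print("pred",C,ra,rb); 
for c in(t,s): print(proj(c,[[*ra,118],[*rb,118],[*M(84,-23),118]]).round(1).tolist())
r=[ray(t,(368.17,210.57),28)[:2],ray(s,(120.93,239.94),28)[:2]]; print("handle",r)
E
```

```text
top [240 150  38   3  86] [260.1 150.7] z107 [619.8  71.1] z118 [617.9  71.1]
top [272 156   2   2   4] [272.5 156.5] z107 [600.5  29.6] z118 [598.9  29.9]
top [269 160   2   6   9] [269.4 162.3] z107 [580.8  39.6] z118 [579.3  39.8]
top [253 167   5   4   8] [255.  168.5] z107 [559.6  87.5] z118 [558.3  87.3]
scene [254 197   8   4  14] [257.7 198.3] z107 [550.4  91.9] z118 [556.4  87.7]
scene [245 207   5   8  18] [247.4 210.3] z107 [570.3  43.5] z118 [576.1  39.8]
scene [248 216   4   3   9] [249.3 217.1] z107 [593.1  35.9] z118 [598.7  32.2]
pred [515.13689643  42.01099568] [575.10390939  40.02168498] [555.20684976  86.66968846]
[[269.4, 163.6], [255.2, 169.4], [270.6, 156.4]]
[[247.3, 210.0], [257.2, 198.2], [250.6, 216.6]]
handle [array([ 424.99498874, -309.9172051 ]), array([ 419.77980273, -307.46309074])]
```

```bash
sed -i 's/515.8,62.0/517.0,62.2/' h.py; python3 -m inch '0 0 0 0 0 1.1;0 0 0 0 0 1.1;0 0 0 0 0 1.1;8 24 0 0 0 0;8 24 0 0 0 0;0 0 25 0 0 0;0 0 25 0 0 0;0 0 25 0 0 0;0 0 25 0 0 0;0 0 25 0 0 0'
python3 - <<'E'
from h import *
s=cam("scene");t=cam("top"); print(ctrl.sense()["eef_pos"],C)
cv2.imwrite("pics/above.png",np.hstack([crop(s,85,190,90,80,5)[:400],crop(t,335,170,60,67,6)[:400]]))
E
```

```text
time_s: 9.77
eef_pos: [425.8, -302.4, 109.4]
ee_rot: [0.0, 0.982, -0.188, 0.0]
force: [0.2, -1.1, -0.0]
grip_width: 0.598
grip_force: 0.0
[ 424.4220813  -301.17624486  107.3051899 ] [516.33689643  42.21099568]
```

View pics/above.png

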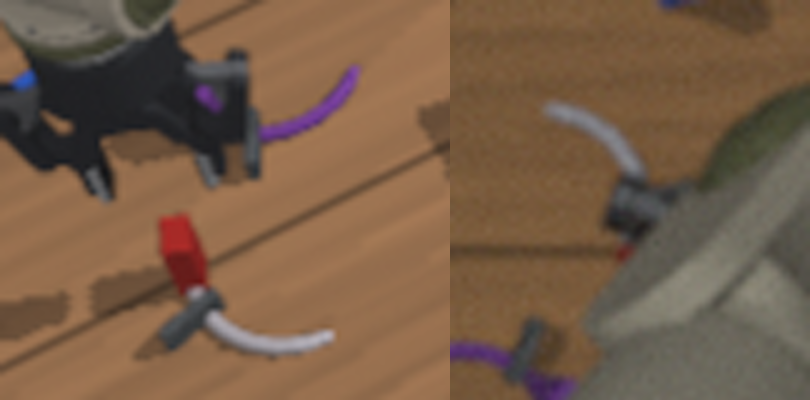

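```bash
python3 -m inch '1 7.5 0 0 0 0;0 0 20 0 0 0;0 0 20 0 0 0;0 0 20 0 0 0;0 0 15 0 0 0;0 0 10 0 0 0;0 0 5 0 0 0;0 0 2 0 0 0;0 0 0 0 0 0;0 0 0 0 0 0'; python3 -m inch '0 0 0 0 0 0;0 0 0 0 0 0;0 0 0 0 0 0;0 0 0 0 0 0;0 0 0 0 0 0;0 0 0 0 0 0;0 0 0 0 0 0;0 0 0 0 0 0;0 0 0 0 0 0;0 0 0 0 0 0' 0 40; python3 -m inch '0 0 -5 0 0 0;0 0 -10 0 0 0;0 0 -25 0 0 0;0 0 -30 0 0 0;0 0 -30 0 0 0;0 0 -30 0 0 0;0 0 -20 0 0 0;0 0 0 0 0 0;0 0 0 0 0 0;0 0 0 0 0 0'; python3 -c "
from rig import ctrl; s=ctrl.sense(); print(s['eef_pos'],s['ee_rot'],s['force'],s['wrist_torque'])"
```

```text
time_s: 10.7
eef_pos: [423.8, -311.8, 19.3]
ee_rot: [0.001, 0.982, -0.189, 0.001]
force: [-0.1, -0.6, 0.4]
grip_width: 0.601
grip_force: 0.0
time_s: 11.53
eef_pos: [423.5, -311.5, 18.9]
ee_rot: [0.0, 0.982, -0.189, 0.0]
force: [0.1, 1.7, 4.7]
grip_width: 0.208
grip_force: 39.8
time_s: 12.37
eef_pos: [422.8, -310.8, 167.4]
ee_rot: [-0.001, 0.982, -0.189, -0.001]
force: [0.1, 0.1, -2.0]
grip_width: 0.207
grip_force: 39.0
[ 422.79183752 -310.83402308  167.35261645] [-5.65214652e-04  9.82038937e-01 -1.88675883e-01 -7.85853609e-04] [ 0.10012167  0.09645024 -1.97926782] [-0.06272402  0.04965375 -0.00581045]
```

```bash
python3 -m inch '0 0 -15 0 0 0;-6 -33 0 0 0 0;-6 -33 0 0 0 0;-6 -33 0 0 0 0;-6 -33 0 0 0 0;-6 -33 0 0 0 0;-6 -33 0 0 0 0;-6 -33 0 0 0 0;-6 -33 0 0 0 0;-6 -33 0 0 0 0'; python3 -m inch '0 0 0 0 0 0.8;0 0 0 0 0 0.7;0 0 0 0 0 0;0 0 0 0 0 0;0 0 0 0 0 0;0 0 0 0 0 0;0 0 0 0 0 0;0 0 0 0 0 0;0 0 0 0 0 0;0 0 0 0 0 0';  cat >> h.py <<'E'
from scipy.spatial.transform import Rotation as Rot
def tool():
    s=ctrl.sense(); q=s["ee_rot"]; R=Rot.from_quat(np.roll(q,-1)).as_matrix(); return s["eef_pos"],R
def pin(d=0): # predicted arc centre, tip (axis), handle yaw in world; d tangential grip offset
    p,R=tool(); f=lambda v:p+R@np.array(v,float)
    return f([d,-60,18.9]),f([d+58,-75.5,13.9]),np.degrees(np.arctan2(R[1,1],R[0,1]))
E
python3 - <<'E'
from h import *
s=cam("scene");t=cam("top"); a,tip,h=pin(); print(tool()[0],a,tip,h, "C",C)
for n,c in(("s",s),("t",t)): print(n,proj(c,[tip,tool()[0],a]).round(1).tolist())
x,y=proj(s,[tip])[0].astype(int); u,v=proj(t,[tip])[0].astype(int)
print(x,y,u,v)
cv2.imwrite("pics/over.png",np.hstack([crop(s,x-50,y-45,80,80,5),crop(t,u-40,v-40,80,80,5)]))
E
```

```text
time_s: 13.2
eef_pos: [482.5, -13.6, 181.9]
ee_rot: [-0.0, 0.982, -0.189, -0.001]
force: [1.0, 0.4, -2.2]
grip_width: 0.204
grip_force: 39.9
time_s: 14.03
eef_pos: [483.1, -15.5, 183.3]
ee_rot: [-0.0, 0.964, -0.265, -0.0]
force: [0.1, 0.1, -0.5]
grip_width: 0.205
grip_force: 40.1
[483.15854483 -15.43105889 183.30709776] [513.82789605  36.13884185 164.40878478] [571.60114082  19.81425987 169.40980594] -120.74036736582711 C [516.33689643  42.21099568]
s [[240.7, 202.5], [214.0, 183.1], [235.1, 186.7]]
t [[276.1, 162.6], [287.4, 190.3], [270.7, 180.9]]
240 202 276 162
```

View pics/over.png

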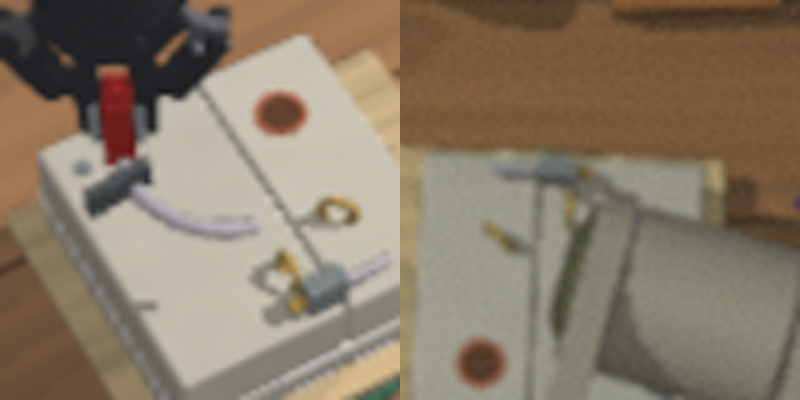

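Scene crop: the tip is at image (240.4,202.6), against a prediction of (240.7,202.5), so the grip offset is about 0. I correct the centre and lower to a hover.

```bash
python3 -m inch '-1 -6.5 0 0 0 0;0 0 10 0 0 0;0 0 10 0 0 0;0 0 10 0 0 0;0 0 10 0 0 0;0 0 8 0 0 0;0 0 4 0 0 0;0 0 2 0 0 0;0 0 0 0 0 0;0 0 0 0 0 0'
python3 - <<'E'
from h import *
a,tip,h=pin(); p,R=tool(); print(p,a,tip,h,C); print("corr tool mm",R.T@np.r_[C-a[:2],0],R.T[:, 2]); print(ctrl.sense()["force"],ctrl.sense()["wrist_torque"], R.round(4).tolist())
E
```

```text
time_s: 14.97
eef_pos: [485.8, -9.4, 129.5]
ee_rot: [-0.0, 0.964, -0.265, 0.0]
force: [-0.6, -0.5, -1.6]
grip_width: 0.207
grip_force: 40.2
[485.82803426  -9.39716643 129.53863004] [516.51664526  42.16448807 110.64908424] [574.28425869  25.82915698 115.67996856] -120.75161106522651 [516.33689643  42.21099568]
corr tool mm [-1.78254835e-01  5.19404034e-02 -9.56702729e-05] [ 4.85947610e-04 -1.74194816e-04 -9.99999867e-01]
[-0.55868717 -0.47897877 -1.55197235] [-0.00581051 -0.02088638  0.02707534] [[0.8594, -0.5113, 0.0005], [-0.5113, -0.8594, -0.0001], [0.0005, -0.0002, -1.0]]
```

```bash
python3 -m inch '0 0 2 0 0 0;3.14 -0.08 0 0 0 -0.5;3.14 -0.08 0 0 0 -0.5;3.14 -0.08 0 0 0 -0.5;3.14 -0.08 0 0 0 -0.5;3.14 -0.08 0 0 0 -0.5;3.14 -0.08 0 0 0 -0.5;3.14 -0.08 0 0 0 -0.5;0 0 0 0 0 0;0 0 0 0 0 0'
cat > st.py <<'E'
from h import *
a,tip,h=pin(); p,R=tool(); s=ctrl.sense(); print(p,"under",a[2]-107,"tip angle(mould)",h+35+1.9+70,"corr",(R.T@np.r_[C-a[:2],0]).round(2)); print("F tool",(R.T@s["force"]).round(1),"T",(R.T@s["wrist_torque"]).round(2),"F w",s["force"].round(1))
E
python3 st.py
```

```text
time_s: 15.8
eef_pos: [506.2, -16.9, 127.4]
ee_rot: [0.0, 0.996, -0.086, 0.0]
force: [-0.6, 0.4, -1.2]
grip_width: 0.207
grip_force: 40.1
[506.19460316 -16.9102521  127.41274303] under 1.5113545980493512 tip angle(mould) 7.066494875627704 corr [-0.11  0.01 -0.  ]
F tool [-0.6 -0.3  1.2] T [-0.04 -0.02  0.01] F w [-0.6  0.4 -1.2]
```

```bash
python3 -m inch '3.14 -0.08 0 0 0 -0.5;3.14 -0.08 0 0 0 -0.5;3.14 -0.08 0 0 0 -0.5;3.14 -0.08 0 0 0 -0.5;3.14 -0.08 0 0 0 -0.5;3.14 -0.08 0 0 0 -0.5;3.14 -0.08 0 0 0 -0.5;3.14 -0.08 0 0 0 -0.5;3.14 -0.08 0 0 0 -0.5;0 0 0 0 0 0'; python3 st.py;  python3 - <<'E'
from h import *
s=cam("scene"); t=cam("top")
cv2.imwrite("pics/mid.png",np.hstack([crop(s,210,170,65,65,6),crop(t,235,145,65,65,6)]))
E
```

```text
time_s: 16.63
eef_pos: [534.3, -15.0, 127.4]
ee_rot: [0.0, 0.989, 0.15, 0.0]
force: [0.3, 0.1, -1.5]
grip_width: 0.209
grip_force: 40.1
[534.27926999 -14.97472855 127.36251211] under 1.4542974355927072 tip angle(mould) 34.185215333557814 corr [-0.15  0.06 -0.  ]
F tool [0.3 0.  1.5] T [-0.01 -0.02  0.04] F w [ 0.3  0.1 -1.5]
```

View pics/mid.png

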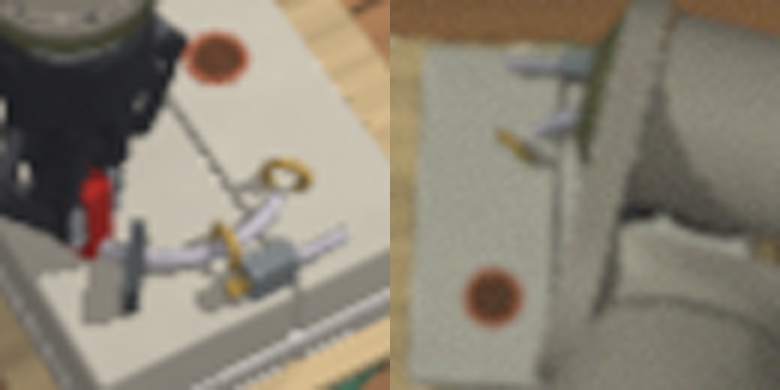

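The scene crop shows the bar through ring_a, with the tip at crop (283,198) lined up on ring_b at (287,178). I swing on.

```bash
python3 -m inch '3.14 -0.08 0 0 0 -0.5;3.14 -0.08 0 0 0 -0.5;3.14 -0.08 0 0 0 -0.5;3.14 -0.08 0 0 0 -0.5;3.14 -0.08 0 0 0 -0.5;3.14 -0.08 0 0 0 -0.5;3.14 -0.08 0 0 0 -0.5;2.09 -0.04 0 0 0 -0.333;0 0 0 0 0 0;0 0 0 0 0 0'; python3 st.py
```

```text
time_s: 17.57
eef_pos: [554.8, -3.6, 127.3]
ee_rot: [-0.0, 0.939, 0.343, -0.0]
force: [0.3, -0.5, -1.2]
grip_width: 0.207
grip_force: 40.1
[554.84503877  -3.61444886 127.2757067 ] under 1.3839438519259204 tip angle(mould) 57.0103605212573 corr [ 0.07  0.15 -0.  ]
F tool [-0.1  0.6  1.2] T [-0.02 -0.03  0.01] F w [ 0.3 -0.5 -1.2]
```

```bash
python3 -m inch '0 0 0.5 0 0 0;0 0 0.5 0 0 0;0.52 0 0 0 0 -0.083;0.52 0 0 0 0 -0.083;0.52 0 0 0 0 -0.083;0.52 0 0 0 0 -0.083;0.52 0 0 0 0 -0.083;0.52 0 0 0 0 -0.083;0 0 0 0 0 0;0 0 0 0 0 0'; python3 st.py;python3 -m inch '0.26 0 0 0 0 -0.042;0.26 0 0 0 0 -0.042;0.26 0 0 0 0 -0.042;0.26 0 0 0 0 -0.042;0.26 0 0 0 0 -0.042;0.26 0 0 0 0 -0.042;0 0 0 0 0 0;0 0 0 0 0 0;0 0 0 0 0 0;0 0 0 0 0 0'; python3 st.py
```

```text
time_s: 18.4
eef_pos: [557.4, -1.5, 126.3]
ee_rot: [-0.0, 0.93, 0.368, 0.0]
force: [-0.3, -0.5, -1.3]
grip_width: 0.205
grip_force: 40.1
[557.42280108  -1.50840899 126.27315167] under 0.3757240909897348 tip angle(mould) 60.14026589388171 corr [0.02 0.01 0.  ]
F tool [-0.6  0.2  1.3] T [-0.02 -0.06 -0.  ] F w [-0.3 -0.5 -1.3]
time_s: 19.23
eef_pos: [558.5, -0.4, 126.3]
ee_rot: [-0.0, 0.925, 0.381, -0.0]
force: [-1.3, -0.2, -1.7]
grip_width: 0.206
grip_force: 40.1
[ 5.58510293e+02 -4.44501962e-01  1.26265871e+02] under 0.3698679811300707 tip angle(mould) 61.650763479273415 corr [ 0.08  0.02 -0.  ]
F tool [-1.1 -0.8  1.7] T [-0.02 -0.02  0.01] F w [-1.3 -0.2 -1.7]
```

```bash
python3 -m inch '0.26 0 0 0 0 -0.042;0.26 0 0 0 0 -0.042;0.26 0 0 0 0 -0.042;0.26 0 0 0 0 -0.042;0.26 0 0 0 0 -0.042;0.26 0 0 0 0 -0.042;0 0 0 0 0 0;0 0 0 0 0 0;0 0 0 0 0 0;0 0 0 0 0 0'; python3 st.py
```

```text
time_s: 20.07
eef_pos: [559.6, 0.3, 126.3]
ee_rot: [0.0, 0.92, 0.393, -0.0]
force: [-1.4, -4.2, 0.2]
grip_width: 0.204
grip_force: 40.1
[5.59555526e+02 2.95973927e-01 1.26330308e+02] under 0.41705132540820955 tip angle(mould) 63.15015330125045 corr [ 0.4  -0.21 -0.  ]
F tool [-4.   1.9 -0.2] T [-0.41 -0.82  0.19] F w [-1.4 -4.2  0.2]
```

Contact with the screw at 63.15°. I add push in small steps.

```bash
python3 -m inch '0.2 0 0 0 0 -0.03;0.2 0 0 0 0 -0.03;0 0 0 0 0 0;0 0 0 0 0 0;0 0 0 0 0 0;0 0 0 0 0 0;0 0 0 0 0 0;0 0 0 0 0 0;0 0 0 0 0 0;0 0 0 0 0 0'; python3 st.py
```

```text
time_s: 20.9
eef_pos: [559.7, 0.2, 126.4]
ee_rot: [0.0, 0.918, 0.396, -0.0]
force: [-2.4, -7.0, -0.2]
grip_width: 0.202
grip_force: 40.2
[5.59726015e+02 2.45494438e-01 1.26355283e+02] under 0.43223941943762156 tip angle(mould) 63.496991797732335 corr [ 0.7  -0.37 -0.  ]
F tool [-6.8  3.1  0.2] T [-0.47 -1.28  0.25] F w [-2.4 -7.  -0.2]
```

```bash
python3 -m inch '0.15 -0.1 0 0 0 0;0.15 -0.1 0 0 0 0;0.15 -0.1 0 0 0 0;0 0 0 0 0 0;0 0 0 0 0 0;0 0 0 0 0 0;0 0 0 0 0 0;0 0 0 0 0 0;0 0 0 0 0 0;0 0 0 0 0 0'; python3 st.py
```

```text
time_s: 21.73
eef_pos: [559.7, 0.4, 126.4]
ee_rot: [0.001, 0.918, 0.396, -0.001]
force: [-3.1, -8.9, 0.9]
grip_width: 0.206
grip_force: 40.3
[5.59736770e+02 4.24074876e-01 1.26412015e+02] under 0.47123825313113343 tip angle(mould) 63.4973766894364 corr [ 0.57 -0.26 -0.  ]
F tool [-8.6  3.9 -0.9] T [-0.55 -1.56  0.27] F w [-3.1 -8.9  0.9]
```

```bash
python3 -m inch '0.2 -0.15 0 0 0 0;0.2 -0.15 0 0 0 0;0.2 -0.15 0 0 0 0;0.1 -0.1 0 0 0 0;0 0 0 0 0 0;0 0 0 0 0 0;0 0 0 0 0 0;0 0 0 0 0 0;0 0 0 0 0 0;0 0 0 0 0 0'; python3 st.py
```

```text
time_s: 22.57
eef_pos: [559.7, 0.7, 126.5]
ee_rot: [0.001, 0.919, 0.395, -0.001]
force: [-4.9, -12.1, 1.4]
grip_width: 0.207
grip_force: 40.4
[559.73108701   0.71572977 126.47401545] under 0.5025988661207208 tip angle(mould) 63.48377859046131 corr [ 0.37 -0.06 -0.  ]
F tool [-12.2   4.8  -1.4] T [-0.79 -2.04  0.37] F w [ -4.9 -12.1   1.4]
```

Seated with about 12 N held. Now I relax the push, lower onto the plaster and release.

```bash
python3 -m inch '-0.2 0.15 0 0 0 0;-0.2 0.15 0 0 0 0;-0.2 0.15 0 0 0 0;-0.2 0.1 0 0 0 0;-0.1 0 0 0 0 0.03;0 0 0.15 0 0 0;0 0 0.15 0 0 0;0 0 0.15 0 0 0;0 0 0 0 0 0;0 0 0 0 0 0'; python3 st.py
```

```text
time_s: 23.4
eef_pos: [559.7, 0.5, 126.2]
ee_rot: [0.001, 0.919, 0.394, -0.0]
force: [-4.3, -6.7, 1.7]
grip_width: 0.209
grip_force: 40.6
[5.59748083e+02 5.27489639e-01 1.26220019e+02] under 0.2711800163325506 tip angle(mould) 63.32575512115743 corr [ 0.3 -0.2 -0. ]
F tool [-7.9  1.5 -1.7] T [-0.36 -1.35  0.17] F w [-4.3 -6.7  1.7]
```

```bash
python3 -m inch '-0.2 0 0 0 0 0;-0.2 0 0 0 0 0;-0.2 0 0 0 0 0;0 0 0.15 0 0 0;0 0 0.15 0 0 0;0 0 0 0 0 0;0 0 0 0 0 0;0 0 0 0 0 0;0 0 0 0 0 0;0 0 0 0 0 0'; python3 st.py
```

```text
time_s: 24.23
eef_pos: [559.7, 0.4, 126.1]
ee_rot: [0.001, 0.919, 0.394, 0.0]
force: [-3.0, -5.2, 2.1]
grip_width: 0.206
grip_force: 40.7
[5.59656715e+02 4.33811139e-01 1.26064222e+02] under 0.0975997028085942 tip angle(mould) 63.32604247963416 corr [ 0.41 -0.2  -0.  ]
F tool [-5.8  1.4 -2.1] T [-0.32 -0.78  0.18] F w [-3.  -5.2  2.1]
```

```bash
python3 -m inch '-0.2 0 0 0 0 0;-0.1 0 0 0 0 0;0 0 0 0 0 0;0 0 0 0 0 0;0 0 0 0 0 0;0 0 0 0 0 0;0 0 0 0 0 0;0 0 0 0 0 0;0 0 0 0 0 0;0 0 0 0 0 0' - 20; python3 -m inch '0 0 0 0 0 0;0 0 0 0 0 0;0 0 0 0 0 0;0 0 0 0 0 0;0 0 0 0 0 0;0 0 0 0 0 0;0 0 0 0 0 0;0 0 0 0 0 0;0 0 0 0 0 0;0 0 0 0 0 0' 0.4; python3 st.py; python3 -m inch '0 0 -4 0 0 0;0 0 -8 0 0 0;0 0 -15 0 0 0;0 0 -20 0 0 0;0 0 -25 0 0 0;0 0 -25 0 0 0;0 0 -25 0 0 0;0 0 -25 0 0 0;0 0 0 0 0 0;0 0 0 0 0 0'; python3 -m inch '0 35 0 0 0 0;0 35 0 0 0 0;0 35 0 0 0 0;0 35 0 0 0 0;-35 0 0 0 0 0;-35 0 0 0 0 0;-35 0 0 0 0 0;-35 0 0 0 0 0;0 0 0 0 0 0;0 0 0 0 0 0'
python3 - <<'E'
from h import *
s=cam("scene"); t=cam("top")
cv2.imwrite("pics/end.png",np.hstack([crop(s,210,170,65,65,6),crop(t,235,145,65,65,6)]))
E
```

```text
time_s: 25.07
eef_pos: [559.6, 0.4, 126.0]
ee_rot: [0.0, 0.919, 0.394, 0.0]
force: [-0.7, -5.3, 3.0]
grip_width: 0.205
grip_force: 40.6
time_s: 25.9
eef_pos: [559.2, 0.7, 125.6]
ee_rot: [-0.0, 0.919, 0.394, 0.0]
force: [0.3, 0.5, -0.4]
grip_width: 0.395
grip_force: 0.0
[559.24607651   0.67014541 125.56378225] under -0.33679958116387354 tip angle(mould) 63.3427699576847 corr [0.54 0.28 0.  ]
F tool [ 0.6 -0.1  0.4] T [ 0.01  0.03 -0.04] F w [ 0.3  0.5 -0.4]
time_s: 26.73
eef_pos: [559.5, 0.7, 274.2]
ee_rot: [0.001, 0.919, 0.394, 0.001]
force: [-0.0, 0.4, -0.1]
grip_width: 0.402
grip_force: 0.0
time_s: 27.57
eef_pos: [563.2, -198.3, 272.0]
ee_rot: [-0.001, 0.919, 0.393, -0.0]
force: [-0.3, 0.4, -0.4]
grip_width: 0.4
grip_force: 0.0
```

View pics/end.png

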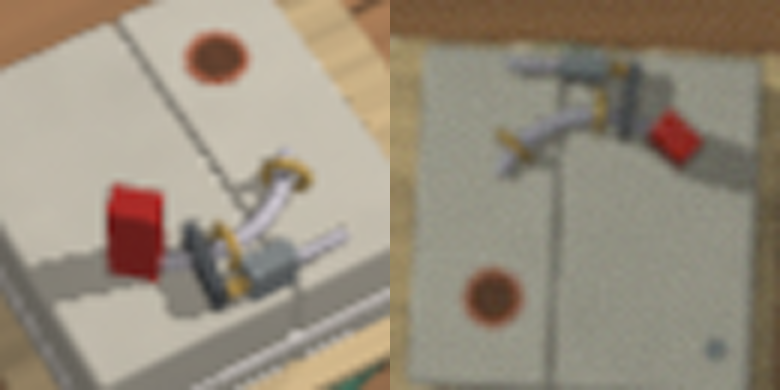

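The crops show the bar through both rings, the tip beyond ring_b at top crop (505,170), the collar against the brass screw at (628,70), the mould shut and the gripper clear. I hand in.

```bash
python3 -c "
from rig import ctrl; print(ctrl.finish_job())"
```

```text
the job is handed in; nothing more can be done
None
```

The job is handed in at about 28 s; the judge gave no verdict, but the last picture shows the mould shut, the pin lying flat through both rings with its collar at the stop screw (leaned on at about 12 N by the wrist reading), and the gripper clear.

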